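Load the relay card under the leaf springs of the test nest

TASK

The relay card lies loose on the sprung bed of the test nest. With your fingertips on its black thumb rest, press the card down hard against the bed before its nose reaches the two leaf springs, then slide it, nose first, under both springs until it is fully home against the edge connector, and let go so that the springs alone hold it down. The card is only pressed and slid, never lifted, and everything else on the desk is left where it is.

Things in the scene. Friction and masses are not known exactly. Their poses are not given: they have to be found in the camera images.
- nest: Test nest fixed to the desk: grey base plate 218 x 110 x 6 mm, two guide rails (inner faces 83 mm apart, tops 34 mm above the desk), a rear lip (top 31 mm high) and a black edge connector, 40 wide, 38 high, as end stop. Origin on the desk under the lane's centre line; x along the lane from rear lip to connector (the card's way), y left, z up. The plate spans x -118 to +100 mm.
- bed (a joint): How far the nest's sprung bed plate is pressed, m: 0 up (its top 26 mm above the desk) to 0.012 fully down (14 mm). It is the aluminium lane floor under the card, x -104 to +66 mm in the nest, 60 mm wide, and stays level. It starts to yield at about 5 N on the card and is fully down at about 14 N.
- nest_stop (a point): Centre of the connector's front face, where the card's nose ends: x +70 mm, 17 mm above the desk in the nest frame.
- leaf_left: Left leaf spring, bronze strip 12 mm wide, over the card's left margin (25 to 37 mm from the lane's centre line). Origin at its clamped root, nest x +78 mm, 26 mm above the desk. It reaches back to an upturned lip with a rolled edge 3 mm thick at nest x +12 mm, its middle 24 mm above the desk; lowest point, the bend, at x +26 mm, 18 mm high when free.
- leaf_right: Right leaf spring, the mirror image. A card on the raised bed meets the lips' edges or rides over them; pressed 9 to 12 mm down it slips under, lifts both springs and drags beneath. On a card that is down each spring presses with about 9 N, which keeps the bed fully down after the hand is taken away.
- card: Relay card lying flat and loose on the bed, green board on a steel frame, 110 long (x) x 80 wide x 6 mm, about 0.35 kg, 1.5 mm play each side. Origin: centre of its underside; x towards its nose (brass edge contacts). Six white relays on its middle (x -6 to +36 mm), tops 17 mm above its underside. Its origin starts at nest x -57 to -50 mm and is at +15 mm when fully home.
- thumb_rest: Black ribbed thumb rest fixed on the card's tail, 38 long (x) x 44 wide mm. Origin: centre of its underside, on the card's top face, 34 mm behind the card's origin. Its flat top (x -19 to +15 mm) is 3 mm above that; at its front a raised lip (x +15 to +19 mm, top 9 mm above the origin) is a shoulder for the fingertips to push against.
- card_nose (a point): Middle of the card's nose edge, 55 mm ahead of the card's origin, 3 mm above its underside.
- mouthpiece: Black flared bakelite mouthpiece, 60 mm across, 33 mm high, loose; leave alone. Origin under its centre.
- lamp_socket: Brass lamp socket, 28 mm across, 36 mm high, standing loose; leave alone. Origin under its centre.
- terminal_strip: Tin-plated terminal strip, 96 x 22 x 13 mm, loose; leave alone. Origin under its centre.
- dial_wheel: Ivory dial wheel, 76 mm across, 12 mm high, loose; leave alone. Origin under its centre.
- magnifier: Heavy chrome stand magnifier, 84 mm across, 48 mm high, loose; leave alone. Origin under its centre.
- screwdriver: Screwdriver lying on the left of the desk; leave alone.
Mind the look-alikes: they are no part of the job. What is shaped like the card but blue or pink is not meant.

How it is judged:
By the outcome, as a careful person would: the job done as asked, in the order asked, and still so for the second after the job is handed in, with the robot touching nothing.
It also fails if it takes over 32 s, if anything falls off the work surface, if the arm or the gripper's body presses on something with over 40 N, if the wrist force passes 120 N, or if a joint passes its speed limit or range.

ROBOT

A 7-joint arm with a two-finger parallel gripper is mounted at the origin on the work surface. World frame = base frame: x ahead of the robot, y to its left, z up, the work surface at z = 0. Lengths are in m, angles in rad, forces in N, time in s.
With the tool pointing down it reaches from about 0.425 to 0.925 m from the base axis. Payload 6.8 kg.
Tool frame: the origin (TCP) lies at the very end of the fingers, on their centre line; the grasp point (between the pads) lies 19 mm behind it (bot.grasp_offset is the distance from the TCP to the grasp point, in m); z points along the fingers, y is the direction in which the jaws open and shut (so a half turn about z gives the same grasp; the last joint's range is limited). The gripper opens to 85 mm and grips with 20 to 120 N. Pads are 22 mm wide; open, the fingers measure 114 mm over their backs; the gripper's body (76 mm by 85 mm) begins 54 mm behind the grasp point. The pads swing forward as they close: fully open they stand 13 mm farther back than shut.
Start: joints at [1.094, 0.477, 0.022, 1.555, -0.011, 1.109, -0.083], TCP at [0.243, -0.63, 0.231] pointing down, gripper open.
Joint ranges: [-2.96, 2.96], [-0.34, 2.1], [-1.41, 1.46], [0.24, 2.44], [-1.37, 4.51], [0.17, 1.92], [-2.96, 2.96]. Speed limits (rad/s): [2.39, 2.39, 3.14, 3.14, 3.14, 3.14, 3.14].

INTERFACE

Orientations are given as a unit quaternion [w, x, y, z].
In Python, from station import monitor, cams, bot, finder gives the robot as it stands.
- The arm moves only by the tool jog_arm, never from a script. Its argument "plan" is a list of rows, each an object of numbers: "x", "y", "z": the shift along the tool's x, y, z as a fraction of full scale; "wx", "wy", "wz": the turn, a rotation vector about the tool's x, y, z as a fraction of full scale. A call has 1 to 12 rows; each row is the pose to reach, as a shift and turn from the pose measured when the call began, along the tool's axes at that moment, turning the shorter way round; what a row does not reach only later rows make up. Full scale, the value 1, is 20 cm for a shift and 180 degrees for a turn. A row lasts 1/12 s, in which the tool goes at most 41.7 mm and 7.16 degrees, less where a joint would pass 70% of its speed; a pose out of reach is approached as far as the arm can. A call with a number of a shift or a turn outside -1 to 1 is refused whole. A call with a gripper value outside its range is refused whole. "hand" is the opening, from -1 (shut) to 1 (fully open), set as the call begins (left out, the last holds). The fingers move at their own pace and stop on an object; "grip_force" is the grip in N (left out, the last holds). Time passes only in rows, so rows that repeat a pose let the fingers close. It gives the time, the measured TCP pose, the force and the opening at its end, in the units of the state.
- monitor.get_obs(): the state, without advancing time (a new reading comes with each control period).
- cams.read_camera(name): name is "scene" or "top"; returns the picture (420x560x3 uint8, red, green, blue); there is no depth.
- cams.get_calibration(name): a dict with "fx", "fy", "cx", "cy" (pixels), "distortion" ([k1, k2, p1, p2, k3] as OpenCV has them; the pictures are not rectified), "extrinsics" (4x4, takes a point from world to camera coordinates). Camera axes: x right, y down, z forward; pixel columns grow to the right and rows downward; lengths in m; the calibration is good to about 2 mm. A picture is of the moment at which its call begins. get_calibration takes no time and is no camera call.
- bot.hand_in(): hands the job in, once; it reports no verdict.
Trained networks look in the newest picture that a camera, given by its name, has taken for a name from the list of things; names that differ only in an ending like _2 or _b are one class to them, and where a whole thing is asked for, a point or a joint stands for the part that bears it (a point fixed in the world has none). Each returns a list of dicts, best first, with "confidence" (0 to 1); they miss things now and then, are a little off and sometimes report something else, mostly with a low value. They report only what shows in the picture. A call takes as long as a camera call. They do not tell look-alikes from the thing itself.
- finder.find_in(camera, target): "bbox" ([left, top, width, height] in pixels, round what is visible of it).
- finder.place_of(camera, target): "location" ([column, row] in pixels: a listed point, or the origin of a listed thing).
The state is a dict: "t": time; "q": joint angles; "joint_vel": joint speeds; "joint_torque": joint torques, N m; "eef_pos": TCP position; "tool_rot": TCP orientation; "contact_force": force on the tool from outside, world axes, zero at the start; "torque": the same for the moment, N m; "gripper_width": opening from 0.0 (shut) to 1.0 (fully open).
Only numpy, scipy, OpenCV 4.12 (cv2) and the standard library are available. Lean on these libraries where they do the work, as an engineer would, in place of code of your own. Each camera call takes 0.05 s, during which the arm holds its last target. There are 200 camera calls.

## Working session

There is one attempt and no reset: what is moved stays moved. The work goes in short steps, Python scripts to look and compute and a tool call to move; the robot and the scene stay as the last step left them, time stands still between calls to the robot, and variables do not carry over. Pictures are saved under pics/ and viewed, about 8 in all and at most 12, crops included, and the job is handed in when it is done.

Besides the shell and the picture viewer there is one more tool, called after "Call:" as name(argument=value, ...) on one line, values as JSON. jog_arm: Moves the arm, as the interface text tells. Shift numbers are shares of 20 cm and turn numbers shares of 180 degrees, none past 1 either way. Its arguments: {"type":"object","properties":{"plan":{"type":"array","items":{"type":"object","properties":{"x":{"type":"number","minimum":-1,"maximum":1},"y":{"type":"number","minimum":-1,"maximum":1},"z":{"type":"number","minimum":-1,"maximum":1},"wx":{"type":"number","minimum":-1,"maximum":1},"wy":{"type":"number","minimum":-1,"maximum":1},"wz":{"type":"number","minimum":-1,"maximum":1}}}},"hand":{"type":"number"},"grip_force":{"type":"number"}},"required":["plan"]}

```bash
mkdir -p pics; ls
cat > h.py <<'E'
import numpy as np, cv2
from station import monitor, cams, bot, finder
def cal(n):
    c=cams.get_calibration(n); K=np.array([[c['fx'],0,c['cx']],[0,c['fy'],c['cy']],[0,0,1.]])
    return K,np.array(c['distortion'],float),np.array(c['extrinsics'],float)
def back(n,uv,z):
    K,d,E=cal(n); p=cv2.undistortPoints(np.array([[uv]],float),K,d)[0,0]
    R,t=E[:3,:3],E[:3,3]; o=-R.T@t; r=R.T@np.array([p[0],p[1],1]); return o+r*(z-o[2])/r[2]
def proj(n,P):
    K,d,E=cal(n); return cv2.projectPoints(np.array(P,float).reshape(-1,3),cv2.Rodrigues(E[:3,:3])[0],E[:3,3],K,d)[0][:,0]
def shot(n,f,box=None,s=1):
    im=cams.read_camera(n)[:,:,::-1].copy()
    if box: im=im[box[1]:box[3],box[0]:box[2]]
    cv2.imwrite('pics/'+f,cv2.resize(im,None,fx=s,fy=s,interpolation=cv2.INTER_CUBIC))
E
python3 - <<'E'
from h import *
for n in ('top','scene'):
    shot(n,n+'0.png')
    for t in ('nest','card','thumb_rest','card_nose','nest_stop','leaf_left','leaf_right'):
        print(n,t,[(np.round(r['location'],1).tolist(),round(r['confidence'],2)) for r in finder.place_of(n,t)][:4])
    E=cal(n)[2]; print('campos',-E[:3,:3].T@E[:3,3])
o=monitor.get_obs(); print(o['t'],o['eef_pos'],o['tool_rot'],o['contact_force'],o['gripper_width'])
E
```

```text
pics
top nest [([308.1, 189.9], 0.66)]
top card [([309.4, 210.7], 0.94), ([302.3, 274.0], 0.81), ([224.2, 191.2], 0.62)]
top thumb_rest [([212.1, 175.4], 0.83), ([308.2, 220.2], 0.82), ([306.7, 286.6], 0.67), ([301.5, 160.3], 0.18)]
top card_nose [([300.4, 252.7], 0.97), ([233.5, 204.6], 0.96), ([311.3, 183.7], 0.61)]
top nest_stop [([311.2, 162.8], 0.76), ([307.2, 189.6], 0.2)]
top leaf_left [([300.9, 158.7], 0.47)]
top leaf_right [([322.4, 160.5], 0.66), ([311.2, 165.3], 0.28)]
campos [0.44798125 0.05865682 1.18887636]
scene nest [([248.5, 248.6], 0.82), ([196.2, 286.8], 0.69)]
scene card [([337.3, 231.4], 0.85), ([233.9, 181.5], 0.78), ([242.2, 226.4], 0.77)]
scene thumb_rest [([239.8, 214.3], 0.8), ([353.8, 231.7], 0.73), ([229.1, 173.7], 0.69), ([236.6, 270.9], 0.29)]
scene card_nose [([247.2, 242.4], 0.91), ([244.2, 196.1], 0.84), ([317.9, 217.4], 0.69)]
scene nest_stop [([251.2, 264.6], 0.91), ([242.8, 214.3], 0.2)]
scene leaf_left [([267.4, 265.4], 0.58)]
scene leaf_right [([294.1, 252.7], 0.55), ([236.8, 268.7], 0.54), ([193.4, 240.1], 0.41)]
campos [ 1.37525098 -0.18499136  1.01338642]
0.8 [ 0.24332139 -0.62963433  0.23132414] [8.06424853e-06 9.83052923e-01 1.83321987e-01 1.41812666e-05] [ 0.81181358  0.63651645 -0.38749978] 0.9985523693237586
```

View pics/top0.png

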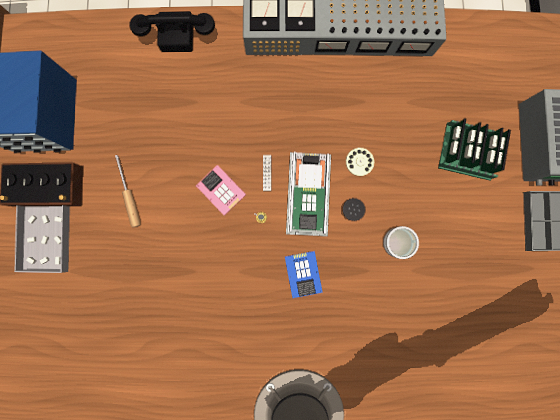

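View pics/scene0.png

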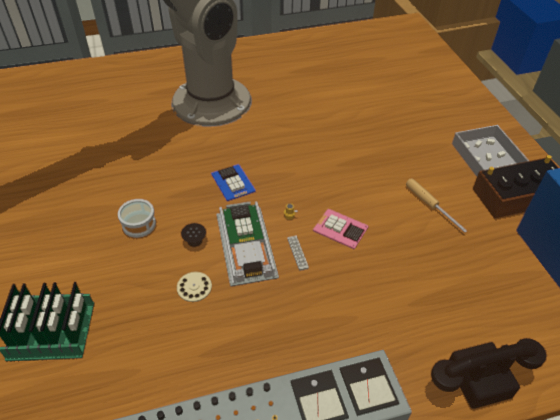

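The top view shows the green card in the nest, with its thumb rest near (308,220), its nose near (311,184) and the connector near (311,160). The blue card (303,275) and the pink card (220,190) are the look-alikes. The scene view agrees: nest around (248,245), thumb rest around (240,212).

Run:
```python
from h import *
r=lambda a:np.round(a,4).tolist()
for n,l in (('top',dict(nest=(308.1,189.9,0),card=(309.4,210.7,.026),thumb=(308.2,220.2,.032),nose=(311.3,183.7,.029),stop=(311.2,162.8,.017))),('scene',dict(nest=(248.5,248.6,0),card=(242.2,226.4,.026),thumb=(239.8,214.3,.032),nose=(247.2,242.4,.029),stop=(251.2,264.6,.017)))):
    for k,v in l.items(): print(n,k,r(back(n,v[:2],v[2])))
shot('top','top1.png',(270,140,350,250),7)
im=cv2.imread('pics/top1.png');cv2.imwrite('pics/top1.png',cv2.resize(im,(436,600)))
shot('scene','sc1.png',(205,190,290,290),6)
from scipy.spatial.transform import Rotation as R
q=monitor.get_obs()['tool_rot'];print(R.from_quat([*q[1:],q[0]]).as_matrix().round(4))
```

```text
top nest [0.5864, -0.0285, 0.0]
top card [0.5291, -0.0295, 0.026]
top thumb [0.5042, -0.0258, 0.032]
top nose [0.5992, -0.0349, 0.029]
top stop [0.6562, -0.0361, 0.017]
scene nest [0.5897, -0.024, 0.0]
scene card [0.5408, -0.0269, 0.026]
scene thumb [0.507, -0.0247, 0.032]
scene nose [0.5937, -0.0273, 0.029]
scene stop [0.6491, -0.0316, 0.017]
[[ 0.9328  0.3605  0.    ]
 [ 0.3605 -0.9328 -0.    ]
 [ 0.      0.     -1.    ]]
```

View pics/top1.png

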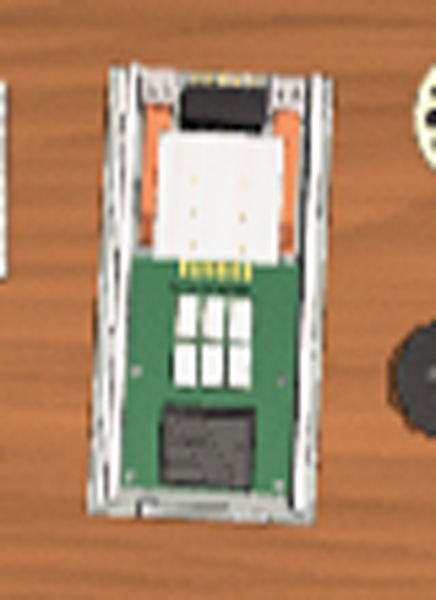

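View pics/sc1.png

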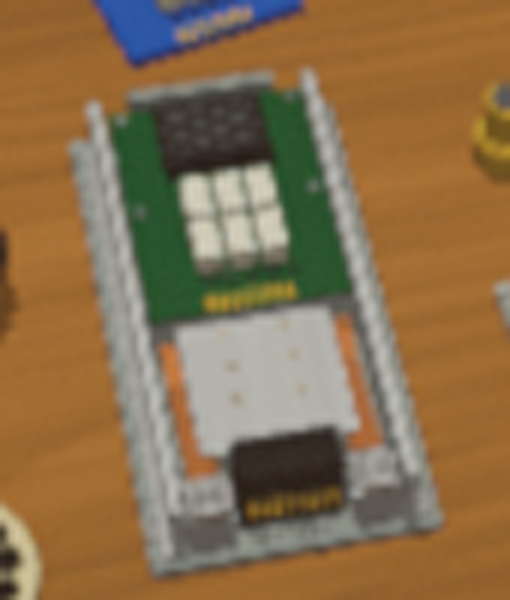

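The zoomed views show the nest corners, connector and thumb rest clearly. I'll fit the nest pose (x, y, yaw) and the card's offset from these points in both cameras.

```bash
cat > fit.py <<'E'
from h import *
from scipy.optimize import least_squares
T=lambda u,v:((u+.5)/5.45-.5+270,(v+.5)/5.4545-.5+140)
S=lambda u,v:((u+.5)/6-.5+205,(v+.5)/6-.5+190)
# cam,pixel,nest xyz, moves-with-card
D=[('top',T(88,517),(-.118,.055,.006),0),('top',T(310,525),(-.118,-.055,.006),0),
('top',T(180,128),(.070,.020,.038),0),('top',T(266,133),(.070,-.020,.038),0),
('scene',S(153,575),(.1,-.055,0),0),('scene',S(440,525),(.1,.055,0),0),('scene',S(72,145),(-.118,-.055,.006),0),
('scene',S(345,437),(.07,.02,.038),0),('scene',S(232,447),(.07,-.02,.038),0),
('top',T(158,485),(-.053,.022,.035),1),('top',T(248,490),(-.053,-.022,.035),1),('top',T(170,404),(-.015,.022,.041),1),('top',T(256,410),(-.015,-.022,.041),1),
('top',T(138,257),(.055,.040,.032),1),('top',T(300,263),(.055,-.040,.032),1),('scene',S(152,325),(.055,-.04,.032),1),('scene',S(355,292),(.055,.04,.032),1),
('scene',S(163,158),(-.015,-.022,.041),1),('scene',S(270,158),(-.015,.022,.041),1),
]
def W(p,P,c):
    x,y,a,cx=p[:4]; P=np.array(P,float)+[cx*c,0,0]; C,s=np.cos(a),np.sin(a)
    return [x+C*P[0]-s*P[1],y+s*P[0]+C*P[1],P[2]]
def res(p): 
    return np.concatenate([proj(n,W(p,P,c))[0]-uv+(p[4:6] if n=='top' else p[6:8]) for n,uv,P,c in D]+[p[4:]*.5])
f=least_squares(res,[.587,-.028,0,-.053,0,0,0,0],loss='soft_l1',x_scale=[.01,.01,.1,.01,1,1,1,1])
if __name__=='__main__':
    print(f.x.round(4)); print(res(f.x).reshape(-1,2).round(1))
    J=np.linalg.inv(f.jac.T@f.jac); print(np.sqrt(np.diag(J)).round(4))
    print('thumb',W(f.x,(-.034,0,.035),1),'stop',W(f.x,(.07,0,.017),0))
E
python3 fit.py
```

```text
[ 0.5842 -0.0279 -0.0557 -0.049   0.3907  0.4283  0.3028  0.6591]
[[-0.4  0. ]
 [ 0.7  0.8]
 [ 0.2 -0.9]
 [-0.1 -0.9]
 [ 0.2  1. ]
 [ 0.7  0.9]
 [-0.3 -0.4]
 [-1.5 -2.5]
 [-0.4 -1.2]
 [ 0.2  0.2]
 [ 0.8  0.1]
 [-1.2  0.1]
 [ 0.2 -0.1]
 [-1.1 -0.1]
 [ 0.   0.5]
 [-0.4  0.2]
 [-0.1  0.1]
 [ 0.5  1.9]
 [ 0.9 -0.9]
 [ 0.2  0.2]
 [ 0.2  0.3]]
[0.0042 0.0036 0.0083 0.0017 1.3968 1.5681 1.5319 1.3875]
thumb [np.float64(0.5012896413775051), np.float64(-0.023259299762845263), np.float64(0.035)] stop [np.float64(0.6540856630739178), np.float64(-0.03177758402638259), np.float64(0.017)]
```

The fit is consistent: nest at (0.584, -0.028), yaw -3.2°, card origin at nest x ≈ -0.050. I'll approach with the fingers shut.

Call:
jog_arm(plan=[{"x": 0.05, "y": -0.05, "wz": 0.01}, {"x": 0.15, "y": -0.15, "wz": 0.025}, {"x": 0.25, "y": -0.25, "wz": 0.04}, {"x": 0.35, "y": -0.35, "wz": 0.05}, {"x": 0.45, "y": -0.45, "wz": 0.065}, {"x": 0.55, "y": -0.55, "wz": 0.08}, {"x": 0.65, "y": -0.65, "wz": 0.09}, {"x": 0.75, "y": -0.75, "wz": 0.105}, {"x": 0.85, "y": -0.85, "wz": 0.12}, {"x": 0.95, "y": -0.95, "wz": 0.13}, {"x": 1, "y": -1, "wz": 0.135}, {"x": 1, "y": -1, "wz": 0.135}], hand=-1, grip_force=60)

```text
invalid input at $.plan[0]: expected keys x, y, z, wx, wy, wz
```

```bash
cat > go.py <<'E'
from h import *
import sys
from scipy.spatial.transform import Rotation as R
# target: nest-frame TCP x,y and z (m), pose of nest
N=np.array([.5842,-.0279]); A=-.0557
def st():
    o=monitor.get_obs(); q=o['tool_rot']; return o,R.from_quat([*q[1:],q[0]])
if __name__=='__main__':
    tx,ty,tz=map(float,sys.argv[1:4]); o,Q=st(); c,s=np.cos(A),np.sin(A)
    P=np.array([N[0]+c*tx-s*ty,N[1]+s*tx+c*ty,tz]); G=R.from_matrix(np.array([[c,s,0],[s,-c,0],[0,0,-1.]]))
    e=np.array(o['eef_pos']); d=e[:2]-N
    print('t',round(o['t'],2),'tcp',e.round(4),'nest xy',(c*d[0]+s*d[1]).round(4),(-s*d[0]+c*d[1]).round(4),'F',np.round(o['contact_force'],2),'w',round(o['gripper_width'],3))
    print('shift',(Q.inv().apply(P-e)/.2).round(3),'turn',((Q.inv()*G).as_rotvec()/np.pi).round(4),'q',np.round(o['q'],2))
E
python3 go.py -.079 0 .10
```

```text
t 0.9 tcp [ 0.2433 -0.6296  0.2313] nest xy -0.3068 -0.6198 F [-0.7  -0.16  0.06] w 0.999
shift [ 2.314 -2.355  0.657] turn [ 0.     -0.      0.1351] q [ 1.09  0.48  0.02  1.56 -0.01  1.11 -0.08]
```

Call:
jog_arm(plan=[{"x": 0.1, "y": -0.1, "z": 0, "wx": 0, "wy": 0, "wz": 0.02}, {"x": 0.2, "y": -0.2, "z": 0, "wx": 0, "wy": 0, "wz": 0.035}, {"x": 0.32, "y": -0.32, "z": 0, "wx": 0, "wy": 0, "wz": 0.05}, {"x": 0.44, "y": -0.44, "z": 0, "wx": 0, "wy": 0, "wz": 0.07}, {"x": 0.56, "y": -0.56, "z": 0, "wx": 0, "wy": 0, "wz": 0.09}, {"x": 0.68, "y": -0.68, "z": 0, "wx": 0, "wy": 0, "wz": 0.105}, {"x": 0.8, "y": -0.8, "z": 0, "wx": 0, "wy": 0, "wz": 0.12}, {"x": 0.9, "y": -0.9, "z": 0, "wx": 0, "wy": 0, "wz": 0.13}, {"x": 1, "y": -1, "z": 0, "wx": 0, "wy": 0, "wz": 0.135}, {"x": 1, "y": -1, "z": 0, "wx": 0, "wy": 0, "wz": 0.135}], hand=-1, grip_force=60)

```text
t: 1.73
eef_pos: [0.361, -0.3654, 0.2315]
tool_rot: [-0.001, 1.0, -0.024, 0.001]
contact_force: [-0.1, -0.2, -0.2]
gripper_width: 0.0
```

```bash
python3 go.py -.082 0 .10
```

```text
t 1.73 tcp [ 0.361  -0.3654  0.2315] nest xy -0.2041 -0.3494 F [-0.12 -0.23 -0.22] w 0.0
shift [ 0.623 -1.741  0.662] turn [-0.0007 -0.0004  0.0024] q [ 0.69  0.21 -0.02  1.94  0.    0.99 -0.95]
```

Call:
jog_arm(plan=[{"x": 0.06, "y": -0.15, "z": 0, "wx": 0, "wy": 0, "wz": 0}, {"x": 0.11, "y": -0.3, "z": 0, "wx": 0, "wy": 0, "wz": 0}, {"x": 0.16, "y": -0.45, "z": 0, "wx": 0, "wy": 0, "wz": 0}, {"x": 0.22, "y": -0.6, "z": 0, "wx": 0, "wy": 0, "wz": 0}, {"x": 0.27, "y": -0.75, "z": 0, "wx": 0, "wy": 0, "wz": 0}, {"x": 0.32, "y": -0.9, "z": 0, "wx": 0, "wy": 0, "wz": 0}, {"x": 0.36, "y": -1, "z": 0, "wx": 0, "wy": 0, "wz": 0}])

```text
t: 2.32
eef_pos: [0.4434, -0.1664, 0.2324]
tool_rot: [-0.001, 1.0, -0.023, 0.001]
contact_force: [0.1, 0.4, -1.5]
gripper_width: 0.001
```

```bash
python3 go.py -.082 0 .10
```

```text
t 2.32 tcp [ 0.4434 -0.1664  0.2324] nest xy -0.1328 -0.1462 F [ 0.15  0.41 -1.52] w 0.001
shift [ 0.26  -0.726  0.665] turn [-0.0009 -0.0007  0.0032] q [ 0.39  0.15 -0.18  2.01  0.03  0.98 -1.42]
```

Call:
jog_arm(plan=[{"x": 0.05, "y": -0.12, "z": 0.05, "wx": 0, "wy": 0, "wz": 0}, {"x": 0.1, "y": -0.27, "z": 0.15, "wx": 0, "wy": 0, "wz": 0.003}, {"x": 0.15, "y": -0.42, "z": 0.27, "wx": 0, "wy": 0, "wz": 0.003}, {"x": 0.2, "y": -0.57, "z": 0.4, "wx": 0, "wy": 0, "wz": 0.003}, {"x": 0.24, "y": -0.69, "z": 0.52, "wx": -0.001, "wy": -0.001, "wz": 0.003}, {"x": 0.26, "y": -0.726, "z": 0.64, "wx": -0.001, "wy": -0.001, "wz": 0.003}, {"x": 0.26, "y": -0.726, "z": 0.72, "wx": -0.001, "wy": -0.001, "wz": 0.003}, {"x": 0.26, "y": -0.726, "z": 0.76, "wx": -0.001, "wy": -0.001, "wz": 0.003}, {"x": 0.26, "y": -0.726, "z": 0.76, "wx": -0.001, "wy": -0.001, "wz": 0.003}])

```text
t: 3.07
eef_pos: [0.5013, -0.0238, 0.0794]
tool_rot: [0.0, 1.0, -0.028, -0.002]
contact_force: [-0.1, -0.8, -0.1]
gripper_width: 0.002
```

```bash
python3 go.py -.082 0 .055
python3 - <<'E'
from h import *
shot('scene','sc2.png',(205,150,305,290),4.2)
e=np.array(monitor.get_obs()['eef_pos']); p=proj('scene',e)[0]; print(e,p,(p-[205,150])*4.2)
E
```

```text
t 3.07 tcp [ 0.5013 -0.0238  0.0794] nest xy -0.083 -0.0005 F [-0.08 -0.77 -0.05] w 0.002
shift [ 0.006 -0.003  0.122] turn [0.0003 0.0014 0.0001] q [ 0.12  0.42 -0.24  2.07  0.16  0.67 -1.85]
[ 0.50199685 -0.02405765  0.08057387] [238.7567981  198.91032503] [141.77855201 205.42336513]
```

View pics/sc2.png

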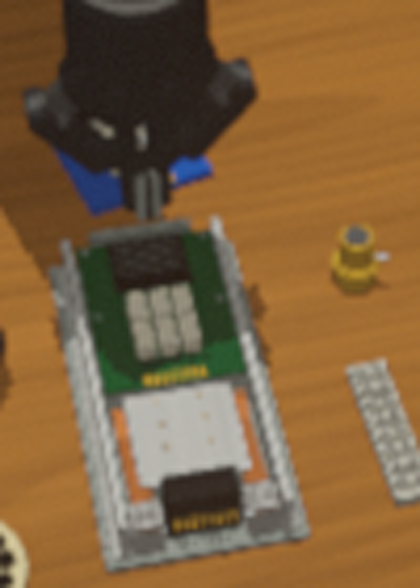

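The picture shows the fingertips at about (148,215), centred over the black rest at (150,260). I'll go down to just above the rest, staying slightly behind its shoulder.

Call:
jog_arm(plan=[{"x": -0.005, "y": -0.002, "z": 0.04, "wx": 0, "wy": 0.001, "wz": 0}, {"x": -0.01, "y": -0.002, "z": 0.1, "wx": 0, "wy": 0.001, "wz": 0}, {"x": -0.012, "y": -0.002, "z": 0.15, "wx": 0, "wy": 0.001, "wz": 0}, {"x": -0.012, "y": -0.002, "z": 0.185, "wx": 0, "wy": 0.001, "wz": 0}, {"x": -0.012, "y": -0.002, "z": 0.195, "wx": 0, "wy": 0.001, "wz": 0}, {"x": -0.012, "y": -0.002, "z": 0.195, "wx": 0, "wy": 0.001, "wz": 0}, {"x": -0.012, "y": -0.002, "z": 0.195, "wx": 0, "wy": 0.001, "wz": 0}])

```text
t: 3.7
eef_pos: [0.4998, -0.0236, 0.0418]
tool_rot: [0.0, 1.0, -0.028, 0.001]
contact_force: [0.2, 0.1, -0.2]
gripper_width: 0.003
```

```bash
python3 go.py -.085 0 .035
```

```text
t 3.7 tcp [ 0.4998 -0.0236  0.0418] nest xy -0.0845 -0.0004 F [ 0.16  0.12 -0.19] w 0.003
shift [-0.003 -0.002  0.034] turn [ 0.0002 -0.0004 -0.0001] q [ 0.11  0.48 -0.22  2.1   0.19  0.58 -1.88]
```

Next I press slowly to z ≈ 0.028 and read the force.

Call:
jog_arm(plan=[{"x": 0, "y": 0, "z": 0.015, "wx": 0, "wy": 0, "wz": 0}, {"x": 0, "y": 0, "z": 0.03, "wx": 0, "wy": 0, "wz": 0}, {"x": 0, "y": 0, "z": 0.045, "wx": 0, "wy": 0, "wz": 0}, {"x": 0, "y": 0, "z": 0.06, "wx": 0, "wy": 0, "wz": 0}, {"x": 0, "y": 0, "z": 0.07, "wx": 0, "wy": 0, "wz": 0}, {"x": 0, "y": 0, "z": 0.07, "wx": 0, "wy": 0, "wz": 0}, {"x": 0, "y": 0, "z": 0.07, "wx": 0, "wy": 0, "wz": 0}])

```text
t: 4.28
eef_pos: [0.5004, -0.0237, 0.0284]
tool_rot: [0.0, 1.0, -0.028, 0.001]
contact_force: [-1.3, 0.6, 9.9]
gripper_width: 0.0
```

```bash
python3 go.py -.085 0 .022
```

```text
t 4.28 tcp [ 0.5004 -0.0237  0.0284] nest xy -0.0839 -0.0004 F [-1.35  0.65  9.87] w 0.0
shift [-0.005 -0.002  0.032] turn [ 0.0003 -0.0007 -0.0002] q [ 0.1   0.5  -0.22  2.1   0.2   0.55 -1.89]
```

Call:
jog_arm(plan=[{"x": 0, "y": 0, "z": 0.01, "wx": 0, "wy": 0, "wz": 0}, {"x": 0, "y": 0, "z": 0.02, "wx": 0, "wy": 0, "wz": 0}, {"x": 0, "y": 0, "z": 0.03, "wx": 0, "wy": 0, "wz": 0}, {"x": 0, "y": 0, "z": 0.035, "wx": 0, "wy": 0, "wz": 0}, {"x": 0, "y": 0, "z": 0.035, "wx": 0, "wy": 0, "wz": 0}, {"x": 0, "y": 0, "z": 0.035, "wx": 0, "wy": 0, "wz": 0}])

```text
t: 4.78
eef_pos: [0.5007, -0.0236, 0.0228]
tool_rot: [0.001, 1.0, -0.028, 0.001]
contact_force: [-5.5, 0.3, 19.9]
gripper_width: 0.002
```

```bash
python3 go.py -.085 0 .022
```

```text
t 4.78 tcp [ 0.5007 -0.0236  0.0228] nest xy -0.0836 -0.0004 F [-5.5   0.26 19.87] w 0.002
shift [-0.007 -0.002  0.004] turn [ 0.0005 -0.0009 -0.0001] q [ 0.09  0.52 -0.21  2.11  0.21  0.54 -1.9 ]
```

The bed is fully down: TCP at 22.8 mm against the predicted 23 mm, at 20 N. Now I slide forward and keep the press on.

Call:
jog_arm(plan=[{"x": 0, "y": 0, "z": 0.012, "wx": 0, "wy": 0, "wz": 0}, {"x": 0.01, "y": 0, "z": 0.012, "wx": 0, "wy": 0, "wz": 0}, {"x": 0.025, "y": 0, "z": 0.012, "wx": 0, "wy": 0, "wz": 0}, {"x": 0.04, "y": 0, "z": 0.012, "wx": 0, "wy": 0, "wz": 0}, {"x": 0.055, "y": 0, "z": 0.012, "wx": 0, "wy": 0, "wz": 0}, {"x": 0.07, "y": 0, "z": 0.012, "wx": 0, "wy": 0, "wz": 0}, {"x": 0.085, "y": 0, "z": 0.012, "wx": 0, "wy": 0, "wz": 0}, {"x": 0.1, "y": 0, "z": 0.012, "wx": 0, "wy": 0, "wz": 0}, {"x": 0.1, "y": 0, "z": 0.012, "wx": 0, "wy": 0, "wz": 0}])

```text
t: 5.53
eef_pos: [0.5181, -0.0244, 0.0226]
tool_rot: [0.001, 1.0, -0.028, -0.001]
contact_force: [-16.9, 0.8, 40.2]
gripper_width: 0.001
```

```bash
python3 go.py -.015 0 .021
python3 - <<'E'
from h import *
shot('scene','sc3.png',(205,150,305,290),4.2)
E
```

```text
t 5.53 tcp [ 0.5181 -0.0244  0.0226] nest xy -0.0661 -0.0002 F [-16.94   0.78  40.22] w 0.001
shift [ 0.256 -0.001  0.007] turn [ 0.001   0.0008 -0.0001] q [ 0.09  0.54 -0.21  2.06  0.21  0.57 -1.89]
```

View pics/sc3.png

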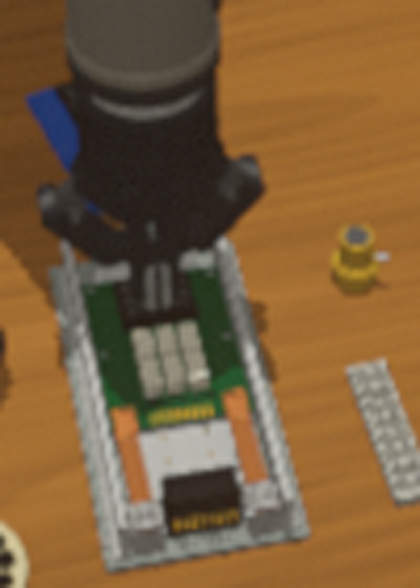

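The nose is now under both springs: the bronze strips at (125,440) and (245,430) lie over the card's margins. I'll continue with less vertical press.

Call:
jog_arm(plan=[{"x": 0.015, "y": 0, "z": 0.007, "wx": 0, "wy": 0, "wz": 0}, {"x": 0.03, "y": 0, "z": 0.007, "wx": 0, "wy": 0, "wz": 0}, {"x": 0.05, "y": 0, "z": 0.007, "wx": 0, "wy": 0, "wz": 0}, {"x": 0.07, "y": 0, "z": 0.007, "wx": 0, "wy": 0, "wz": 0}, {"x": 0.09, "y": 0, "z": 0.007, "wx": 0, "wy": 0, "wz": 0}, {"x": 0.11, "y": 0, "z": 0.007, "wx": 0, "wy": 0, "wz": 0}, {"x": 0.13, "y": 0, "z": 0.007, "wx": 0, "wy": 0, "wz": 0}, {"x": 0.15, "y": 0, "z": 0.007, "wx": 0, "wy": 0, "wz": 0}, {"x": 0.17, "y": 0, "z": 0.007, "wx": 0, "wy": 0, "wz": 0}, {"x": 0.185, "y": 0, "z": 0.007, "wx": 0, "wy": 0, "wz": 0}, {"x": 0.2, "y": 0, "z": 0.007, "wx": 0, "wy": 0, "wz": 0}, {"x": 0.2, "y": 0, "z": 0.007, "wx": 0, "wy": 0, "wz": 0}])

```text
t: 6.58
eef_pos: [0.5547, -0.0266, 0.0229]
tool_rot: [0.002, 1.0, -0.028, -0.005]
contact_force: [-17.4, 1.2, 34.6]
gripper_width: -0.002
```

```bash
python3 go.py -.015 0 .021
```

```text
t 6.58 tcp [ 0.5547 -0.0266  0.0229] nest xy -0.0295 -0.0004 F [-17.37   1.22  34.62] w -0.002
shift [ 0.073 -0.002  0.009] turn [ 0.0015  0.0029 -0.0001] q [ 0.1   0.58 -0.21  1.97  0.2   0.62 -1.87]
```

Call:
jog_arm(plan=[{"x": 0.02, "y": 0, "z": 0.004, "wx": 0, "wy": 0, "wz": 0}, {"x": 0.035, "y": 0, "z": 0.004, "wx": 0, "wy": 0, "wz": 0}, {"x": 0.05, "y": 0, "z": 0.004, "wx": 0, "wy": 0, "wz": 0}, {"x": 0.06, "y": 0, "z": 0.004, "wx": 0, "wy": 0, "wz": 0}, {"x": 0.07, "y": 0, "z": 0.004, "wx": 0, "wy": 0, "wz": 0}, {"x": 0.075, "y": 0, "z": 0.004, "wx": 0, "wy": 0, "wz": 0}, {"x": 0.075, "y": 0, "z": 0.004, "wx": 0, "wy": 0, "wz": 0}])

```text
t: 7.17
eef_pos: [0.566, -0.0273, 0.023]
tool_rot: [0.003, 1.0, -0.028, -0.008]
contact_force: [-14.9, 0.4, 26.3]
gripper_width: 0.0
```

```bash
python3 go.py -.015 0 .021
```

```text
t 7.17 tcp [ 0.566  -0.0273  0.023 ] nest xy -0.0182 -0.0004 F [-14.88   0.36  26.34] w 0.0
shift [ 0.016 -0.002  0.01 ] turn [ 0.002   0.0052 -0.0001] q [ 0.1   0.59 -0.21  1.94  0.2   0.65 -1.87]
```

Call:
jog_arm(plan=[{"x": 0.015, "y": 0, "z": 0.005, "wx": 0, "wy": 0, "wz": 0}, {"x": 0.025, "y": 0, "z": 0.005, "wx": 0, "wy": 0, "wz": 0}, {"x": 0.03, "y": 0, "z": 0.005, "wx": 0, "wy": 0, "wz": 0}, {"x": 0.035, "y": 0, "z": 0.005, "wx": 0, "wy": 0, "wz": 0}, {"x": 0.035, "y": 0, "z": 0.005, "wx": 0, "wy": 0, "wz": 0}])

```text
t: 7.58
eef_pos: [0.5661, -0.0274, 0.0229]
tool_rot: [0.004, 0.999, -0.028, -0.015]
contact_force: [-23.5, 1.7, 36.2]
gripper_width: -0.0
```

```bash
python3 go.py -.015 0 .021
```

```text
t 7.58 tcp [ 0.5661 -0.0274  0.0229] nest xy -0.0181 -0.0005 F [-23.52   1.7   36.17] w -0.0
shift [ 0.016 -0.002  0.009] turn [ 0.0027  0.0095 -0.    ] q [ 0.1   0.6  -0.21  1.93  0.2   0.66 -1.86]
```

The arm stopped at TCP nest x = -0.018 with the push at 23 N, which suggests the nose is on the connector. I'll check visually.

Run:
```python
from h import *
import fit
shot('scene','sc4.png',(215,200,285,290),6.6)
p=fit.f.x.copy()
S=lambda n,P,c,cx:(proj(n,fit.W([*p[:3],cx],P,c))[0]+p[6:8]-[215,200])*6.6
for cx in (.008,.015):
  for nm,P in (('relFrR',(.036,-.018,.031)),('lipR',(-.015,-.022,.029)),('lipL',(-.015,.022,.029)),('noseR',(.055,-.04,.020)),('noseL',(.055,.04,.02)),('nose',(.055,0,.02))): print(cx,nm,S('scene',P,1,cx).round(0))
for t in('card_nose','card','thumb_rest'): 
  for q in finder.place_of('scene',t)[:3]: print(t,np.round(q['location'],1),round(q['confidence'],2))
for cx in (.008,.015):
  for nm,P in (('card_nose',(.055,0,.017)),('card',(0,0,.014)),('thumb_rest',(-.034,0,.02))): print(cx,nm,S('scene',P,1,cx)/6.6+[215,200])
```

```text
0.008 relFrR [177. 366.]
0.008 lipR [141. 259.]
0.008 lipL [264. 239.]
0.008 noseR [124. 440.]
0.008 noseL [355. 401.]
0.008 nose [240. 421.]
0.015 relFrR [181. 382.]
0.015 lipR [145. 274.]
0.015 lipL [268. 254.]
0.015 noseR [128. 457.]
0.015 noseL [359. 417.]
0.015 nose [244. 437.]
card_nose [255.  265.5] 0.87
card_nose [317.7 217.9] 0.76
card [337.2 229.8] 0.69
card [249.9 249.1] 0.61
card [236.1 182. ] 0.5
thumb_rest [355.4 231. ] 0.76
thumb_rest [229.4 172.2] 0.58
thumb_rest [244.9 236. ] 0.42
0.008 card_nose [251.39914857 264.56202276]
0.008 card [247.09441609 246.71208292]
0.008 thumb_rest [244.44943857 234.08594373]
0.015 card_nose [251.97027861 267.01620436]
0.015 card [247.63264123 249.02562701]
0.015 thumb_rest [244.9707743  236.32127605]
```

View pics/sc4.png

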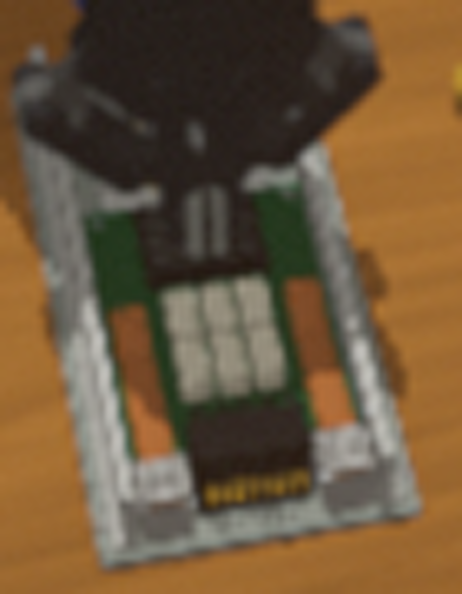

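The images put the card at home: the card and thumb rest detections match an origin of +15 mm, and the nose is at the connector. I'll give one confirming push with less downward press.

Call:
jog_arm(plan=[{"x": 0.01, "y": 0, "z": 0, "wx": 0, "wy": 0, "wz": 0}, {"x": 0.02, "y": 0, "z": 0, "wx": 0, "wy": 0, "wz": 0}, {"x": 0.03, "y": 0, "z": 0, "wx": 0, "wy": 0, "wz": 0}, {"x": 0.035, "y": 0, "z": 0, "wx": 0, "wy": 0, "wz": 0}, {"x": 0.035, "y": 0, "z": 0, "wx": 0, "wy": 0, "wz": 0}])

```text
t: 8.2
eef_pos: [0.5685, -0.0274, 0.0231]
tool_rot: [0.004, 0.999, -0.028, -0.02]
contact_force: [-15.9, 1.6, 23.8]
gripper_width: -0.002
```

```bash
python3 go.py -.018 0 .023
```

```text
t 8.2 tcp [ 0.5685 -0.0274  0.0231] nest xy -0.0157 -0.0003 F [-15.9    1.64  23.75] w -0.002
shift [-0.011 -0.002  0.001] turn [0.0031 0.0125 0.    ] q [ 0.1   0.61 -0.21  1.91  0.2   0.68 -1.86]
```

Call:
jog_arm(plan=[{"x": 0.01, "y": 0, "z": 0, "wx": 0, "wy": 0, "wz": 0}, {"x": 0.02, "y": 0, "z": 0, "wx": 0, "wy": 0, "wz": 0}, {"x": 0.03, "y": 0, "z": 0, "wx": 0, "wy": 0, "wz": 0}, {"x": 0.04, "y": 0, "z": 0, "wx": 0, "wy": 0, "wz": 0}, {"x": 0.04, "y": 0, "z": 0, "wx": 0, "wy": 0, "wz": 0}])

```text
t: 8.62
eef_pos: [0.5695, -0.0274, 0.023]
tool_rot: [0.005, 0.999, -0.028, -0.027]
contact_force: [-23.9, 1.9, 31.4]
gripper_width: -0.002
```

```bash
python3 go.py -.015 0 .023
```

```text
t 8.62 tcp [ 0.5695 -0.0274  0.023 ] nest xy -0.0147 -0.0003 F [-23.9    1.91  31.42] w -0.002
shift [-0.001 -0.002  0.   ] turn [0.0038 0.0171 0.0001] q [ 0.09  0.61 -0.21  1.9   0.19  0.7  -1.86]
```

The force ratio rose once the tip met the shoulder at nest x -0.0147 (expected -0.015), so the card is seated. Next I unload and lift straight up, compensating for the slight tool tilt.

Call:
jog_arm(plan=[{"x": -0.002, "y": 0, "z": -0.002, "wx": 0, "wy": 0, "wz": 0}, {"x": -0.004, "y": 0, "z": -0.006, "wx": 0, "wy": 0, "wz": 0}, {"x": -0.006, "y": 0, "z": -0.02, "wx": 0, "wy": 0, "wz": 0}, {"x": -0.008, "y": 0, "z": -0.05, "wx": 0, "wy": 0, "wz": 0}, {"x": -0.012, "y": 0, "z": -0.1, "wx": 0, "wy": 0, "wz": 0}, {"x": -0.02, "y": 0, "z": -0.2, "wx": 0, "wy": 0, "wz": 0}, {"x": -0.025, "y": 0, "z": -0.3, "wx": 0, "wy": 0, "wz": 0}, {"x": -0.15, "y": 0, "z": -0.4, "wx": 0, "wy": 0.01, "wz": 0}, {"x": -0.3, "y": 0, "z": -0.5, "wx": 0, "wy": 0.015, "wz": 0}, {"x": -0.45, "y": 0, "z": -0.6, "wx": 0, "wy": 0.017, "wz": 0}, {"x": -0.45, "y": 0, "z": -0.65, "wx": 0, "wy": 0.017, "wz": 0}, {"x": -0.45, "y": 0, "z": -0.65, "wx": 0, "wy": 0.017, "wz": 0}])

```text
t: 9.62
eef_pos: [0.4879, -0.0213, 0.1609]
tool_rot: [0.006, 1.0, -0.028, 0.003]
contact_force: [1.9, -1.1, 0.4]
gripper_width: -0.0
```

```bash
python3 go.py -.015 0 .15
python3 - <<'E'
from h import *
import fit
p=fit.f.x
a=cams.read_camera('scene')[200:290,215:285,::-1]; b=cams.read_camera('top')[140:250,270:350,::-1]
r=lambda i:cv2.resize(i,(int(i.shape[1]*590/i.shape[0]),590),interpolation=cv2.INTER_CUBIC)
cv2.imwrite('pics/end.png',np.hstack([r(a),r(b)])[:,:800])
for n,o in(('scene',p[6:8]),('top',p[4:6])):
  for t,P in(('card_nose',(.055,0,.017)),('card',(0,0,.014)),('thumb_rest',(-.034,0,.02))):
    print(n,t,[(np.round(q['location'],1).tolist(),round(q['confidence'],2)) for q in finder.place_of(n,t)[:4]],'pred home',(proj(n,fit.W([*p[:3],.015],P,1))[0]+o).round(1))
E
```

```text
t 9.62 tcp [ 0.4879 -0.0213  0.1609] nest xy -0.0965 0.0012 F [ 1.93 -1.06  0.44] w -0.0
shift [0.407 0.006 0.057] turn [ 0.0038 -0.0017  0.0002] q [ 0.14  0.27 -0.27  2.05  0.11  0.83 -1.82]
scene card_nose [([319.5, 217.3], 0.68), ([245.7, 196.1], 0.67)] pred home [252. 267.]
scene card [([249.8, 249.6], 0.91), ([235.1, 180.8], 0.9), ([339.1, 229.0], 0.7)] pred home [247.6 249. ]
scene thumb_rest [([353.5, 235.3], 0.8), ([246.5, 235.7], 0.73), ([229.2, 175.6], 0.56), ([266.4, 262.5], 0.16)] pred home [245.  236.3]
top card_nose [([310.9, 163.1], 0.92), ([234.9, 203.4], 0.78), ([299.7, 254.8], 0.59)] pred home [310. 164.]
top card [([221.5, 190.9], 0.82), ([303.0, 276.4], 0.63)] pred home [308.9 184.9]
top thumb_rest [([307.3, 286.6], 0.61), ([307.2, 194.3], 0.58), ([210.7, 179.5], 0.58)] pred home [308.5 197.5]
```

View pics/end.png

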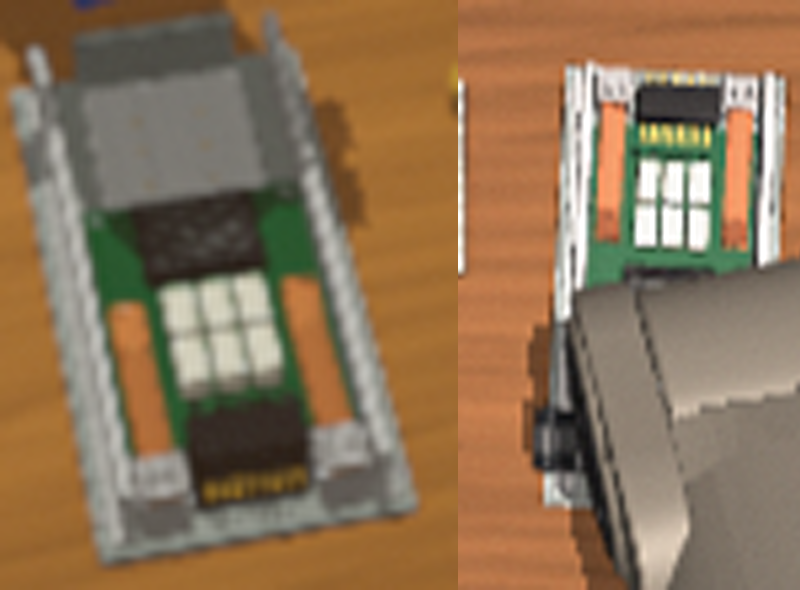

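Left (scene): both springs lie over the card's margins, the relays end right behind the connector, and the rest is free of the fingers. Right (top): the gold contacts at (675,132) butt against the connector with no gap. The robot is clear at 16 cm height, so I'm handing in.

```bash
python3 -c "
from station import bot; print(bot.hand_in())"
```

```text
the job is handed in; nothing more can be done
None
```

The relay card is in the nest under both leaf springs, home against the connector, and I handed the job in at about 10 s of the 32 s allowed.

**What I did:** I located the nest and card by fitting known corners in both camera views. With the fingers shut I pressed the thumb rest until the bed was fully down: tip height was 22.8 mm against the expected 23 mm, at about 20 N. I kept that press on while sliding the card under both springs to the stop, then unloaded and lifted straight up.

**Last checks that agreed:**
- **Stop position:** the card stopped moving as the push rose to about 24 N. The tip then slid about 3 mm over the rest to its shoulder, at nest x -14.7 mm against the expected -15 mm.
- **Pictures:** after release, the gold contacts butt against the connector with no gap, and both springs lie over the card's margins.
- **Networks:** what they found matches the home position to within about 3 pixels, counting only the detections on the green card.
- **Robot:** it stood clear at about 16 cm with roughly zero force, and nothing in the views near the nest looked displaced.

**Checks that failed or disagreed:**
- **Missed detections:** after release the networks missed the card's nose in the scene view. They missed the card itself in the top view, where the arm hid part of it.
- **Press force:** the downward force reached 40 N at the fingertips at one reading during the slide, more than I had planned. The rules' 40 N limit is for the arm and the gripper's body.
- **Tool tilt:** the tool tilted about 3° under the push, and I corrected it on the way up.

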